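# Scrape the offcuts off the trimming plate round the gauge disc

## Task

Take the wooden scraper block by its grip and sweep all five rubber offcuts off the steel trimming plate into the catch tray at its edge, moving them with the scraper only (the robot itself must not touch them). Leave the round steel gauge disc lying where it is on the plate and the vial, oil bottle, glue stick and tin where they are. Then stand the scraper upright on its rest again, beside the vial.

Things in the scene. Friction and masses are not known exactly. Their poses are not given: they have to be found in the camera images.
- plate: Trimming plate: flat bare steel top on a plywood riser, 170 (its x) by 180 (its y) mm, no rim, fixed to the worktop. Origin under its centre at worktop level, z up; the top surface is 36 mm above the origin. The catch tray stands against one of its two y edges (+y or -y, it varies) and the scraper rest against the other, each with a 2 mm gap; the x edges are open, with a drop to the worktop.
- tray: Catch tray, an open shallow aluminium box, fixed: 180 (its x) by 90 (its y) by 30 mm high, walls and floor 3 mm, x and y parallel to the plate's. Origin under its centre at worktop level. Its rim lies 6 mm below the plate's top, so that what is pushed over that edge of the plate drops in.
- rest: Scraper rest: a hardwood riser 170 (its x) by 90 (its y) mm with a black rubber mat on top, fixed, x and y parallel to the plate's. Origin under its centre at worktop level; its top is 30 mm above. The scraper stands on one end of it and the metal vial lies on the other end (which end varies).
- scraper: Scraper block, loose, 0.08 to 0.17 kg: wooden base with rubber sole, 60 mm wide (its x), 24 mm thick (its y), 22 mm high, and on it an upright wooden grip 50 (x) by 18 (y) mm that reaches from 22 to 60 mm above the sole. Origin at the centre of the sole, z up. Grasp the grip across its 18 mm (along y); it scrapes with either of its two 60 mm wide flat faces (+y or -y).
- gauge: Round steel gauge disc, 35 mm diameter, 8 mm thick, lying loose on the plate among the offcuts. Origin at the centre of its underside. It must stay where it lies.
- vial: Bystander: small metal vial lying on the rest, 24 x 61 x 17 mm, its length along its y. Origin at the centre of its underside.
- oiler: Bystander: oil bottle standing on the worktop beyond the plate, 42 mm diameter, 150 mm high. Origin at the centre of its foot.
- glue: Bystander: glue stick standing on the worktop beyond the plate, 29 mm diameter, 102 mm high. Origin at the centre of its foot.
- tin: Bystander: grease tin standing on the worktop to the left, 55 mm diameter, 50 mm high. Origin at the centre of its foot.
- chip0: Rubber offcut, loose and irregular, 29 (its x) by 45 (its y) by 12 mm, lying on the plate; 12 g. Origin at the centre of its underside.
- chip1: Rubber offcut, loose and irregular, 29 (its x) by 45 (its y) by 12 mm, lying on the plate; 12 g. Origin at the centre of its underside. One of five alike.
- chip2: Rubber offcut, loose and irregular, 29 (its x) by 45 (its y) by 12 mm, lying on the plate; 12 g. Origin at the centre of its underside. One of five alike.
- chip3: Rubber offcut, loose and irregular, 29 (its x) by 45 (its y) by 12 mm, lying on the plate; 12 g. Origin at the centre of its underside. One of five alike.
- chip4: Rubber offcut, loose and irregular, 29 (its x) by 45 (its y) by 12 mm, lying on the plate; 12 g. Origin at the centre of its underside. One of five alike.
There are look-alikes about, which are no part of the job. What is shaped like the chip3 but purple is not meant.

How it is judged:
By the outcome, as a careful person would: the job done as asked, in the order asked, and still so for the second after the job is handed in, with the robot touching nothing.
It also fails if it takes over 72 s, if anything falls off the work surface, if the arm or the gripper's body presses on something with over 40 N, if the wrist force passes 120 N, or if a joint passes its speed limit or range.

## Robot

A 6-joint arm with a two-finger parallel gripper is mounted at the origin on a cart in front of the work surface, level with it; the furniture and walls round the work are solid. World frame = base frame: x ahead of the robot, y to its left, z up, the work surface at z = 0. Lengths are in m, angles in rad, forces in N, time in s.
With the tool pointing down it reaches from about 0.3 to 0.875 m from the base axis. Payload 6.4 kg.
Tool frame: the origin (TCP) lies at the very end of the fingers, on their centre line; the grasp point (between the pads) lies ctrl.tcp_to_grasp behind it (ctrl.tcp_to_grasp is the distance from the TCP to the grasp point, in m); y points along the fingers, z is the direction in which the jaws open and shut, and the axes are right-handed (so a half turn about y gives the same grasp; the last joint's range is limited). The gripper opens to 88 mm and grips with 3 to 60 N. Pads are 18 mm wide; open, the fingers measure 123 mm over their backs; the gripper's body (75 mm by 187 mm) begins 45 mm behind the grasp point.
Start: joints at [0.907, 0.181, 1.607, -0, 1.354, -0.206], TCP at [0.254, 0.516, 0.239] pointing down, gripper open.
Joint ranges: [-2.99, 2.99], [-0.89, 2.07], [0.3, 2.58], [-1.14, 4.28], [0, 2.63], [-3.12, 3.12]. Speed limits (rad/s): [2.57, 2.57, 3.01, 3.14, 3.14, 3.14].

## Interface

Orientations are given as a rotation vector (axis times angle).
In Python, from plant import ctrl, imaging gives the robot as it stands.
- The arm moves only by the tool servo_tool, never from a script. Its argument "plan" is a list of rows, each an object of numbers: "tx", "ty", "tz": the shift along the tool's x, y, z in m; "wx", "wy", "wz": the turn, a rotation vector about the tool's x, y, z in rad; "gripper": the finger opening in m, from 0 to 0.0881. In form: [{"tx": .., "ty": .., "tz": .., "wx": .., "wy": .., "wz": .., "gripper": ..}, ...]. A call has 1 to 10 rows; each row is the pose to reach, as a shift and turn from the pose measured when the call began, along the tool's axes at that moment; what a row does not reach only later rows make up. A row lasts 1/12 s, in which the tool goes at most 41.7 mm and 7.16 degrees, less where a joint would pass 70% of its speed; a pose out of reach is approached as far as the arm can. A call with a gripper value outside its range is refused whole. The fingers move at their own pace and stop on an object; "grip_force" is the grip in N (left out, the last holds). Time passes only in rows, so rows that repeat a pose let the fingers close. It gives the time, the measured TCP pose, the force and the opening at its end, in the units of the state.
- ctrl.sense(): the state, without advancing time (a new reading comes with each control period).
- imaging.camera(name): name is "side" or "top" or "wrist"; returns the picture (480x640x3 uint8, blue, green, red); there is no depth.
- imaging.camera_params(name): a dict with "mtx" (3x3 intrinsics, pixels), "rvec" (rotation vector, rad) and "tvec" (3), from world to camera coordinates, as OpenCV has them; the wrist camera has in their place "hand_eye" (4x4, takes a point from camera to tool coordinates, whose origin is the TCP and whose axes are the tool frame's). Camera axes: x right, y down, z forward; pixel columns grow to the right and rows downward; lengths in m; the calibration is good to about 2 mm. A picture is of the moment at which its call begins: read the wrist's pose just before it. camera_params takes no time and is no camera call.
- ctrl.hand_in(): hands the job in, once; it reports no verdict.
The state is a dict: "clock": time; "joints": joint angles; "qd": joint speeds; "joint_efforts": joint torques, N m; "tcp_pos": TCP position; "eef_rot": TCP orientation; "ft_force": force on the tool from outside, world axes, zero at the start; "ft_torque": the same for the moment, N m; "opening": finger opening in m.
Only numpy, scipy, OpenCV 4.12 (cv2) and the standard library are available. Lean on these libraries where they do the work, as an engineer would, in place of code of your own. Each camera call takes 0.05 s, during which the arm holds its last target. There are 200 camera calls.

## Working session

There is one attempt and no reset: what is moved stays moved. The work goes in short steps, Python scripts to look and compute and a tool call to move; the robot and the scene stay as the last step left them, time stands still between calls to the robot, and variables do not carry over. Pictures are saved under pics/ and viewed, about 8 in all and at most 12, crops included, and the job is handed in when it is done.

Besides the shell and the picture viewer there is one more tool, called after ">>>" as name(argument=value, ...) on one line, values as JSON. servo_tool: Moves the arm, as the interface text tells. Its arguments: {"type":"object","properties":{"plan":{"type":"array","items":{"type":"object","properties":{"tx":{"type":"number"},"ty":{"type":"number"},"tz":{"type":"number"},"wx":{"type":"number"},"wy":{"type":"number"},"wz":{"type":"number"},"gripper":{"type":"number"}}}},"grip_force":{"type":"number"}},"required":["plan"]}

```bash
ls; mkdir -p pics; python3 - <<'E'
from plant import ctrl, imaging
import cv2
print(ctrl.sense(), ctrl.tcp_to_grasp)
for n in ("top","side"):
    im=imaging.camera(n); cv2.imwrite(f"pics/{n}0.png",im); print(n,imaging.camera_params(n))
print(imaging.camera_params("wrist"))
E
```

```text
pics
{'clock': 0.0, 'joints': array([ 9.06721465e-01,  1.81548216e-01,  1.60797264e+00,  6.58258141e-06,
        1.35380732e+00, -2.06278995e-01]), 'qd': array([ 0.00031354,  0.00100894, -0.00256187,  0.00115934,  0.00157853,
       -0.00041251]), 'joint_efforts': array([-1.61772327e-04, -4.33882570e+01, -3.41841352e+01,  7.02185556e-02,
        3.87565128e-02, -1.19403785e-04]), 'tcp_pos': array([0.25377517, 0.51538346, 0.2378232 ]), 'eef_rot': array([-1.54239953,  0.35964511, -0.3584781 ]), 'ft_force': array([ 0.10070024, -1.28780002, -0.20635729]), 'ft_torque': array([-0.00378343, -0.02798696,  0.0350266 ]), 'opening': 0.08842211609043903} 0.0187
top {'mtx': array([[486.64198325,   0.        , 323.50783546],
       [  0.        , 486.64198325, 240.80242118],
       [  0.        ,   0.        ,   1.        ]]), 'rvec': array([ 2.04663683, -2.13445694,  0.25658832]), 'tvec': array([-7.29755478e-04,  6.24886228e-01,  7.89657740e-01])}
side {'mtx': array([[447.15592731,   0.        , 315.45010166],
       [  0.        , 447.15592731, 231.83126613],
       [  0.        ,   0.        ,   1.        ]]), 'rvec': array([ 0.1250704 , -2.65605133,  1.60927844]), 'tvec': array([0.58785383, 0.10388212, 0.94579924])}
{'mtx': array([[337.61864402,   0.        , 317.23872705],
       [  0.        , 337.61864402, 241.37630264],
       [  0.        ,   0.        ,   1.        ]]), 'hand_eye': array([[ 1.29642842e-03,  9.53917066e-01,  3.00067578e-01,
        -7.72612554e-02],
       [ 2.18575160e-03, -3.00069816e-01,  9.53914738e-01,
        -1.46230770e-01],
       [ 9.99996771e-01, -5.80808983e-04, -2.47404479e-03,
         1.00780435e-04],
       [ 0.00000000e+00,  0.00000000e+00,  0.00000000e+00,
         1.00000000e+00]])}
```

View pics/top0.png

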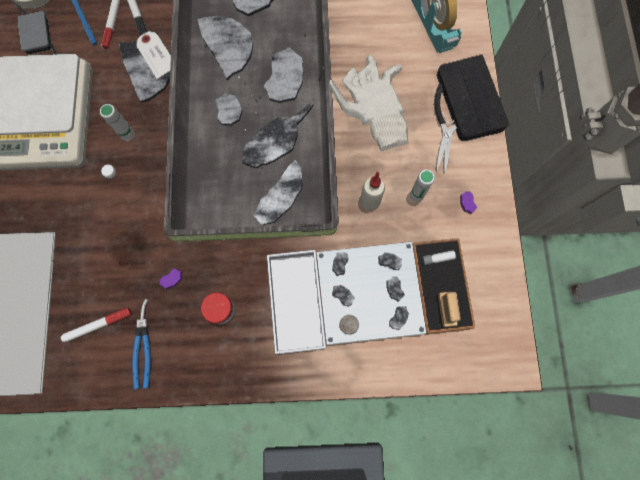

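View pics/side0.png

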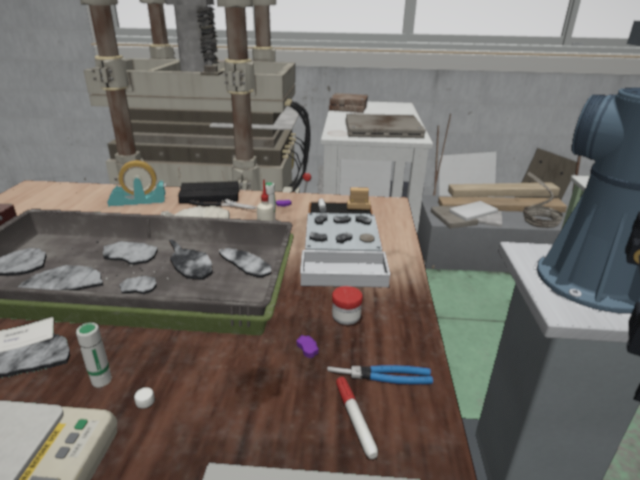

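```bash
cat > h.py <<'E'
import numpy as np, cv2
from plant import ctrl, imaging
from scipy.spatial.transform import Rotation as R
def cam(n):
    p=imaging.camera_params(n)
    if n=="wrist":
        s=ctrl.sense(); T=np.eye(4); T[:3,:3]=R.from_rotvec(s["eef_rot"]).as_matrix(); T[:3,3]=s["tcp_pos"]
        M=T@p["hand_eye"]; return p["mtx"],M[:3,:3],M[:3,3]
    Rm=cv2.Rodrigues(p["rvec"])[0]; return p["mtx"],Rm.T,-Rm.T@p["tvec"]
def px2w(c,uv,z):
    K,Rw,o=c; uv=np.atleast_2d(np.array(uv,float)); d=(np.linalg.inv(K)@np.c_[uv,np.ones(len(uv))].T).T@Rw.T
    return o+d*((z-o[2])/d[:,2])[:,None]
def w2px(c,P):
    K,Rw,o=c; q=(np.atleast_2d(P)-o)@Rw@K.T; return q[:,:2]/q[:,2:]
def delta(pos,rot=None):
    """tool-frame shift and turn to reach TCP pos / Rotation"""
    s=ctrl.sense(); R0=R.from_rotvec(s["eef_rot"])
    t=R0.inv().apply(np.array(pos)-s["tcp_pos"]); w=(R0.inv()*rot).as_rotvec() if rot is not None else np.zeros(3)
    return t.round(4),w.round(4)
def plate(P,org,a):  # world -> plate frame xy
    c,s=np.cos(a),np.sin(a); return (np.atleast_2d(P)[:,:2]-org)@np.array([[c,-s],[s,c]])
E
python3 - <<'E'
from h import *
c=cam("top")
print(px2w(c,[(317,249),(412,242),(426,333),(328,345)],.036))
print("tray",px2w(c,[(267,254),(317,250),(325,350),(275,353)],.03))
print("rest",px2w(c,[(417,241),(458,240),(473,327),(428,333)],.03))
print(R.from_rotvec(ctrl.sense()["eef_rot"]).as_matrix().round(3))
im=cv2.imread("pics/top0.png")[230:360,260:480]
cv2.imwrite("pics/topc.png",cv2.resize(im,None,fx=3.6,fy=3.6,interpolation=cv2.INTER_CUBIC))
E
```

```text
[[ 0.61932902 -0.01441699  0.036     ]
 [ 0.62516546 -0.19186155  0.036     ]
 [ 0.45764277 -0.20250968  0.036     ]
 [ 0.44399453 -0.02725148  0.036     ]]
tray [[ 0.61512367  0.07935413  0.03      ]
 [ 0.61880528 -0.01428481  0.03      ]
 [ 0.43571839 -0.0215654   0.03      ]
 [ 0.43419913  0.06750057  0.03      ]]
rest [[ 0.62812895 -0.20254429  0.03      ]
 [ 0.62677425 -0.279538    0.03      ]
 [ 0.46500685 -0.28900061  0.03      ]
 [ 0.45778869 -0.207309    0.03      ]]
[[ 0.897 -0.001  0.442]
 [-0.442 -0.001  0.897]
 [-0.    -1.    -0.001]]
```

View pics/topc.png

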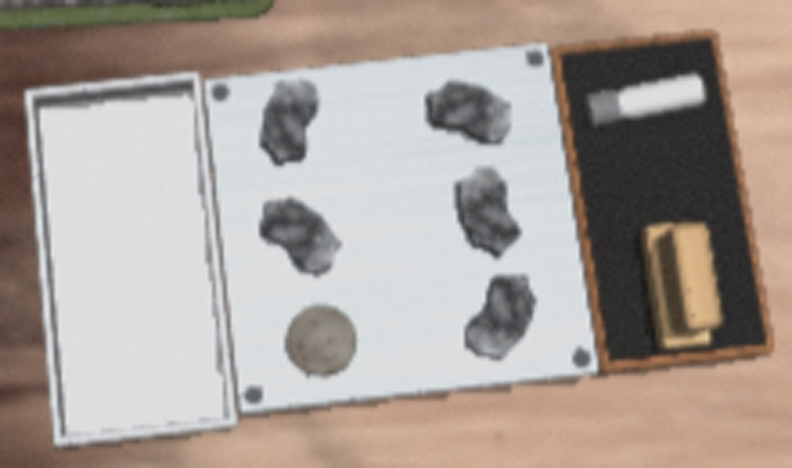

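```bash
cat >> h.py <<'E'
def crop(p,ox=260,oy=230,f=3.6): return np.array([ox,oy])+(np.array(p,float)+.5)/f-.5
def fit(P,Q):  # rigid 2D Q(local)->P(world)
    mp,mq=P.mean(0),Q.mean(0); H=(Q-mq).T@(P-mp); a=np.arctan2(H[0,1]-H[1,0],H[0,0]+H[1,1])
    c,s=np.cos(a),np.sin(a); M=np.array([[c,-s],[s,c]]); o=mp-M@mq; return o,a,np.linalg.norm((Q@M.T+o)-P,axis=1)
E
python3 - <<'E'
from h import *
c=cam("top")
P=px2w(c,crop([(203,78),(552,43),(597,372),(240,412)]),.036)[:,:2]
T=px2w(c,crop([(25,90),(198,73),(236,425),(57,446)]),.03)[:,:2]
Rr=px2w(c,crop([(555,46),(716,33),(772,353),(603,370)]),.03)[:,:2]
b=lambda w,h,y:np.array([(w,h+y),(w,-h+y),(-w,-h+y),(-w,h+y)])
print(fit(P,b(.085,.09,0))); print(fit(T,b(.09,.045,.137))); print(fit(Rr,b(.085,.045,-.137)))
o,a,r=fit(np.r_[P,T,Rr],np.r_[b(.085,.09,0),b(.09,.045,.137),b(.085,.045,-.137)])
print("plate",o,np.degrees(a),r.round(4))
ch={"A":[(290,82),(318,88),(262,130),(285,163),(305,160)],"B":[(426,118),(440,82),(510,105),(505,143)],"C":[(262,208),(295,200),(340,243),(318,274)],
"D":[(487,168),(456,190),(520,232),(502,256)],"E":[(510,274),(535,290),(465,345),(500,358)]}
for k,v in ch.items(): print(k,(plate(px2w(c,crop(v),.042),o,a)*1e3).round().tolist())
print("disc",(plate(px2w(c,crop([(320,305),(320,377),(285,340),(356,340)]),.044),o,a)*1e3).round().tolist())
print("grip top",(plate(px2w(c,crop([(667,228),(708,223),(721,325),(682,333)]),.09),o,a)*1e3).round().tolist())
print("base top",(plate(px2w(c,crop([(643,228),(655,348)]),.052),o,a)*1e3).round().tolist())
print("vial",(plate(px2w(c,crop([(588,98),(697,75),(707,97),(600,124)]),.04),o,a)*1e3).round().tolist())
E
```

```text
(array([ 0.53608459, -0.1080199 ]), np.float64(0.06121495564769164), array([0.00067764, 0.00121648, 0.00177131, 0.00093098]))
(array([ 0.53609345, -0.10794732]), np.float64(0.06999429250035621), array([0.00082782, 0.00028549, 0.00042213, 0.00071894]))
(array([ 0.53656446, -0.10666031]), np.float64(0.056619862780060086), array([0.00279757, 0.00386961, 0.00292386, 0.0032166 ]))
plate [ 0.53563796 -0.10758115] 3.6682591246238836 [0.0003 0.0018 0.0017 0.0013 0.0004 0.0004 0.0006 0.0019 0.0025 0.0043
 0.004  0.0024]
A [[77.0, 46.0], [72.0, 32.0], [54.0, 63.0], [36.0, 53.0], [36.0, 43.0]]
B [[51.0, -21.0], [69.0, -31.0], [53.0, -64.0], [34.0, -59.0]]
C [[14.0, 67.0], [16.0, 50.0], [-8.0, 30.0], [-22.0, 43.0]]
D [[22.0, -48.0], [13.0, -31.0], [-12.0, -60.0], [-23.0, -49.0]]
E [[-32.0, -52.0], [-41.0, -63.0], [-64.0, -25.0], [-72.0, -41.0]]
disc [[-37.0, 44.0], [-72.0, 48.0], [-53.0, 63.0], [-56.0, 28.0]]
grip top [[-23.0, -121.0], [-23.0, -141.0], [-70.0, -139.0], [-72.0, -120.0]]
base top [[-17.0, -119.0], [-76.0, -115.0]]
vial [[53.0, -105.0], [59.0, -162.0], [47.0, -165.0], [39.0, -109.0]]
```

```bash
python3 - <<'E'
from h import *
c=cam("top"); o=np.array([.5356,-.1076]); a=np.radians(3.7)
print("oiler",plate(px2w(c,[(377,177)],.15),o,a),plate(px2w(c,[(371,203)],0.005),o,a),"glue",plate(px2w(c,[(427,176)],.1),o,a))
M=lambda p:np.r_[o+R.from_euler('z',a).as_matrix()[:2,:2]@np.array(p)/1e3]
rot=R.from_matrix(np.array([[np.cos(a),0,-np.sin(a)],[np.sin(a),0,np.cos(a)],[0,-1,0]]))
print(M((-47,-130)),delta(np.r_[M((-47,-130)),.16],rot))
E
```

```text
oiler [[ 0.1757243  -0.02474737]] [[ 0.17791788 -0.02787701]] glue [[ 0.18694566 -0.12147586]]
[ 0.49708717 -0.24036205] (array([ 0.5523,  0.0786, -0.5703]), array([ 0.0014, -0.5224, -0.0007]))
```

>>> servo_tool(plan=[{"tx":0.042,"tz":-0.042,"wy":-0.08,"gripper":0.05},{"tx":0.552,"tz":-0.57,"ty":0.04,"wy":-0.522,"gripper":0.05},{"tx":0.552,"tz":-0.57,"ty":0.04,"wy":-0.522,"gripper":0.05},{"tx":0.552,"tz":-0.57,"ty":0.04,"wy":-0.522,"gripper":0.05},{"tx":0.552,"tz":-0.57,"ty":0.04,"wy":-0.522,"gripper":0.05},{"tx":0.552,"tz":-0.57,"ty":0.04,"wy":-0.522,"gripper":0.05},{"tx":0.552,"tz":-0.57,"ty":0.04,"wy":-0.522,"gripper":0.05},{"tx":0.552,"tz":-0.57,"ty":0.04,"wy":-0.522,"gripper":0.05},{"tx":0.552,"tz":-0.57,"ty":0.04,"wy":-0.522,"gripper":0.05},{"tx":0.552,"tz":-0.57,"ty":0.04,"wy":-0.522,"gripper":0.05}])

```text
schema error: expected keys tx, ty, tz, wx, wy, wz, gripper
```

```bash
cat >> h.py <<'E'
O=np.array([.5356,-.1076]); A=np.radians(3.7)
def M(x,y): return O+R.from_euler('z',A).as_matrix()[:2,:2]@np.array([x,y])/1e3
def rot(yaw=0):  # tool down, jaw (tool z) along plate y turned by yaw deg
    b=A+np.radians(yaw); return R.from_matrix(np.array([[np.cos(b),0,-np.sin(b)],[np.sin(b),0,np.cos(b)],[0,-1,0]]))
def go(x,y,z,yaw=0):
    s=ctrl.sense(); print("t",round(s["clock"],2),"now plate mm",(plate(s["tcp_pos"],O,A)*1e3).round(1),"z",(s["tcp_pos"][2]*1e3).round(1),"yaw",np.degrees((R.from_rotvec(s["eef_rot"])*rot(0).inv()).as_rotvec()).round(2),"F",s["ft_force"].round(1),"open",round(s["opening"],4))
    print("delta",*delta(np.r_[M(x,y),z/1e3],rot(yaw)))
E
python3 -c "
from h import *
go(-47,-130,160)"
```

```text
t 0.1 now plate mm [[-241.   639.9]] z 237.9 yaw [ -0.08   0.03 -29.93] F [ 0.6 -1.   0.5] open 0.088
delta [ 0.5523  0.0786 -0.5703] [ 0.0014 -0.5224 -0.0007]
```

All keys needed.

>>> servo_tool(plan=[{"tx":0.552,"ty":0.04,"tz":-0.57,"wx":0,"wy":-0.522,"wz":0,"gripper":0.05},{"tx":0.552,"ty":0.04,"tz":-0.57,"wx":0,"wy":-0.522,"wz":0,"gripper":0.05},{"tx":0.552,"ty":0.04,"tz":-0.57,"wx":0,"wy":-0.522,"wz":0,"gripper":0.05},{"tx":0.552,"ty":0.04,"tz":-0.57,"wx":0,"wy":-0.522,"wz":0,"gripper":0.05},{"tx":0.552,"ty":0.04,"tz":-0.57,"wx":0,"wy":-0.522,"wz":0,"gripper":0.05},{"tx":0.552,"ty":0.04,"tz":-0.57,"wx":0,"wy":-0.522,"wz":0,"gripper":0.05},{"tx":0.552,"ty":0.04,"tz":-0.57,"wx":0,"wy":-0.522,"wz":0,"gripper":0.05},{"tx":0.552,"ty":0.04,"tz":-0.57,"wx":0,"wy":-0.522,"wz":0,"gripper":0.05},{"tx":0.552,"ty":0.04,"tz":-0.57,"wx":0,"wy":-0.522,"wz":0,"gripper":0.05},{"tx":0.552,"ty":0.04,"tz":-0.57,"wx":0,"wy":-0.522,"wz":0,"gripper":0.05}])

```text
clock: 0.93
tcp_pos: [0.3779, 0.1296, 0.2183]
eef_rot: [-1.571, -0.05, 0.051]
ft_force: [1.8, 0.6, -0.4]
opening: 0.05
```

```bash
python3 -c "
from h import *
go(-47,-130,160)"
```

```text
t 0.93 now plate mm [[-142.1  246.8]] z 218.3 yaw [-0.07  0.04 -0.  ] F [ 1.8  0.6 -0.4] open 0.05
delta [ 0.0951  0.0586 -0.3768] [ 0.0011 -0.     -0.0007]
```

>>> servo_tool(plan=[{"tx":0.095,"ty":0.058,"tz":-0.377,"wx":0,"wy":0,"wz":0,"gripper":0.05},{"tx":0.095,"ty":0.058,"tz":-0.377,"wx":0,"wy":0,"wz":0,"gripper":0.05},{"tx":0.095,"ty":0.058,"tz":-0.377,"wx":0,"wy":0,"wz":0,"gripper":0.05},{"tx":0.095,"ty":0.058,"tz":-0.377,"wx":0,"wy":0,"wz":0,"gripper":0.05},{"tx":0.095,"ty":0.058,"tz":-0.377,"wx":0,"wy":0,"wz":0,"gripper":0.05},{"tx":0.095,"ty":0.058,"tz":-0.377,"wx":0,"wy":0,"wz":0,"gripper":0.05},{"tx":0.095,"ty":0.058,"tz":-0.377,"wx":0,"wy":0,"wz":0,"gripper":0.05},{"tx":0.095,"ty":0.058,"tz":-0.377,"wx":0,"wy":0,"wz":0,"gripper":0.05},{"tx":0.095,"ty":0.058,"tz":-0.377,"wx":0,"wy":0,"wz":0,"gripper":0.05},{"tx":0.095,"ty":0.058,"tz":-0.377,"wx":0,"wy":0,"wz":0,"gripper":0.05}])

```text
clock: 1.77
tcp_pos: [0.4973, -0.2449, 0.1596]
eef_rot: [-1.572, -0.048, 0.049]
ft_force: [0.0, -0.2, 0.8]
opening: 0.0499
```

```bash
python3 - <<'E'
from h import *
go(-47,-130,59)
c=cam("wrist"); im=imaging.camera("wrist"); np.savez("w1.npz",K=c[0],R=c[1],o=c[2]); cv2.imwrite("pics/w1.png",im)
E
```

```text
t 1.77 now plate mm [[ -47.1 -134.6]] z 159.6 yaw [-0.11  0.05 -0.15] F [ 0.  -0.2  0.8] open 0.0499
delta [0.0002 0.1006 0.0048] [ 0.0019 -0.0027 -0.0009]
```

View pics/w1.png

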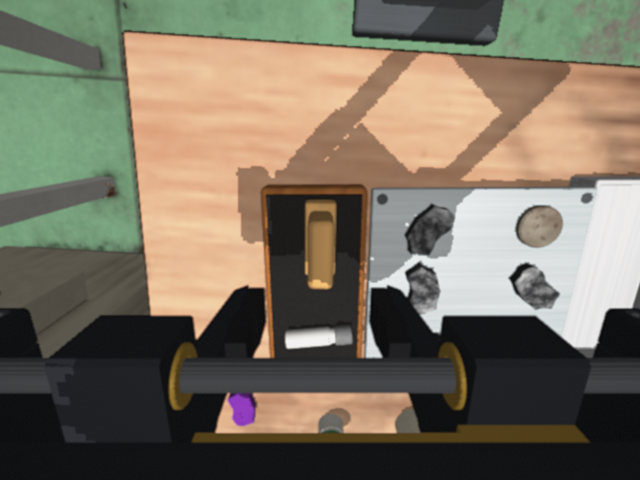

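```bash
python3 - <<'E'
import cv2
im=cv2.imread("pics/w1.png")[180:360,250:380]
cv2.imwrite("pics/w1c.png",cv2.resize(im,None,fx=4,fy=3.3,interpolation=cv2.INTER_CUBIC)) if 0 else cv2.imwrite("pics/w1c.png",cv2.resize(im[:120],None,fx=5,fy=5,interpolation=cv2.INTER_CUBIC))
E
```

```text
(no output)
```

View pics/w1c.png

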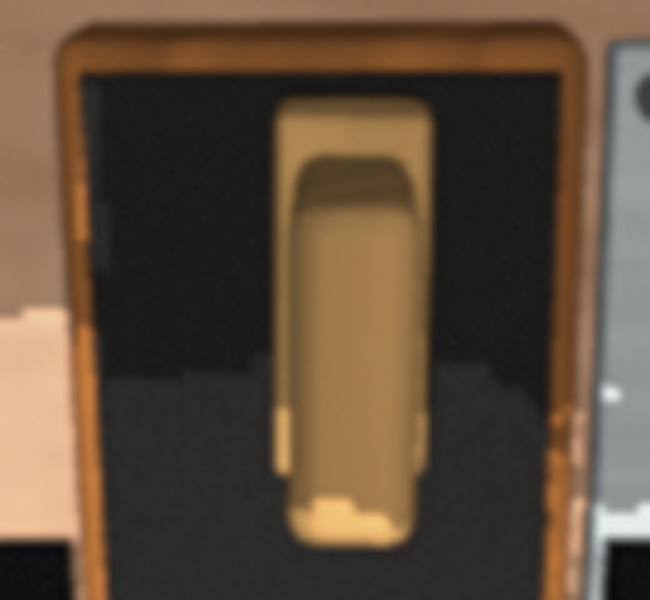

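```bash
python3 - <<'E'
from h import *
d=np.load("w1.npz"); c=(d["K"],d["R"],d["o"]); f=lambda p:crop(p,250,180,5)
p=lambda q,z:(plate(px2w(c,f(q),z),O,A)*1e3).round(1).tolist()
print("grip",p([(294,205),(415,205),(290,548),(415,548)],.09))
print("base",p([(277,100),(433,100),(275,475),(427,475)],.052))
print("rest",p([(60,45),(583,45)],.03))
v=[(285,332),(338,325),(351,325),(352,345),(287,347)]
print("vial",(plate(px2w(c,v,.0385),O,A)*1e3).round(1).tolist())
# plate edge corner and chips
print("pl",(plate(px2w(c,[(371,190),(598,187)],.036),O,A)*1e3).round(1).tolist())
print("disc",(plate(px2w(c,[(540,206),(540,247),(516,226),(563,226)],.044),O,A)*1e3).round(1).tolist())
E
```

```text
grip [[-71.1, -141.1], [-71.1, -125.2], [-21.7, -142.2], [-21.7, -124.7]]
base [[-78.2, -144.7], [-78.1, -121.0], [-16.7, -145.9], [-16.6, -121.2]]
rest [[-83.4, -180.9], [-83.1, -95.5]]
vial [[45.2, -165.2], [38.1, -117.3], [38.1, -105.6], [58.9, -104.1], [61.0, -163.8]]
pl [[-82.8, -92.5], [-84.6, 87.7]]
disc [[-71.1, 39.4], [-37.2, 45.9], [-54.9, 23.4], [-54.8, 60.8]]
```

>>> servo_tool(plan=[{"tx":0,"ty":0.035,"tz":0.003,"wx":0.002,"wy":-0.003,"wz":0,"gripper":0.05},{"tx":0,"ty":0.07,"tz":0.003,"wx":0.002,"wy":-0.003,"wz":0,"gripper":0.05},{"tx":0,"ty":0.09,"tz":0.003,"wx":0.002,"wy":-0.003,"wz":0,"gripper":0.05},{"tx":0,"ty":0.1,"tz":0.003,"wx":0.002,"wy":-0.003,"wz":0,"gripper":0.05},{"tx":0,"ty":0.1,"tz":0.003,"wx":0.002,"wy":-0.003,"wz":0,"gripper":0.05},{"tx":0,"ty":0.1,"tz":0.003,"wx":0.002,"wy":-0.003,"wz":0,"gripper":0.05}])

```text
clock: 2.32
tcp_pos: [0.4975, -0.2437, 0.0597]
eef_rot: [-1.571, -0.049, 0.051]
ft_force: [0.6, -0.3, 0.9]
opening: 0.05
```

>>> servo_tool(plan=[{"tx":0,"ty":0,"tz":0,"wx":0,"wy":0,"wz":0,"gripper":0.01},{"tx":0,"ty":0,"tz":0,"wx":0,"wy":0,"wz":0,"gripper":0.01},{"tx":0,"ty":0,"tz":0,"wx":0,"wy":0,"wz":0,"gripper":0.01},{"tx":0,"ty":0,"tz":0,"wx":0,"wy":0,"wz":0,"gripper":0.01},{"tx":0,"ty":0,"tz":0,"wx":0,"wy":0,"wz":0,"gripper":0.01},{"tx":0,"ty":0,"tz":0,"wx":0,"wy":0,"wz":0,"gripper":0.01}], grip_force=30)

```text
clock: 2.82
tcp_pos: [0.4978, -0.2438, 0.0603]
eef_rot: [-1.571, -0.05, 0.05]
ft_force: [-0.2, 1.2, 3.3]
opening: 0.018
```

```bash
python3 - <<'E'
from h import *
go(3,10,90)
E
```

```text
t 2.82 now plate mm [[ -46.5 -133.5]] z 60.3 yaw [-0.07  0.01 -0.03] F [-0.2  1.2  3.3] open 0.018
delta [ 0.0494 -0.0298  0.1435] [ 0.0012 -0.0006 -0.0002]
```

>>> servo_tool(plan=[{"tx":0,"ty":-0.04,"tz":0,"wx":0.001,"wy":0,"wz":0,"gripper":0.01},{"tx":0.0,"ty":-0.045,"tz":0.0,"wx":0.001,"wy":0,"wz":0,"gripper":0.01},{"tx":0.015,"ty":-0.045,"tz":0.038,"wx":0.001,"wy":0,"wz":0,"gripper":0.01},{"tx":0.03,"ty":-0.045,"tz":0.076,"wx":0.001,"wy":0,"wz":0,"gripper":0.01},{"tx":0.045,"ty":-0.045,"tz":0.11,"wx":0.001,"wy":0,"wz":0,"gripper":0.01},{"tx":0.0485,"ty":-0.045,"tz":0.1365,"wx":0.001,"wy":0,"wz":0,"gripper":0.01},{"tx":0.0485,"ty":-0.045,"tz":0.1365,"wx":0.001,"wy":0,"wz":0,"gripper":0.01},{"tx":0.0485,"ty":-0.02,"tz":0.1365,"wx":0.001,"wy":0,"wz":0,"gripper":0.01},{"tx":0.0485,"ty":-0.008,"tz":0.1365,"wx":0.001,"wy":0,"wz":0,"gripper":0.01},{"tx":0.0485,"ty":-0.008,"tz":0.1365,"wx":0.001,"wy":0,"wz":0,"gripper":0.01}])

```text
clock: 3.65
tcp_pos: [0.5363, -0.1042, 0.0661]
eef_rot: [-1.569, -0.048, 0.052]
ft_force: [-1.2, -0.1, -1.2]
opening: 0.0176
```

```bash
python3 - <<'E'
from h import *
go(3,95,67)
im=imaging.camera("top")[230:360,260:480]
s=imaging.camera("side")[180:300,280:420]
cv2.imwrite("pics/t1.png",np.vstack([cv2.resize(im,(508,300),interpolation=cv2.INTER_CUBIC),cv2.resize(s,(508,300))[:, :508]]))
E
```

```text
t 3.65 now plate mm [[0.9 3.3]] z 66.1 yaw [ 0.08  0.16 -0.05] F [-1.2 -0.1 -1.2] open 0.0176
delta [ 0.002  -0.0008  0.0917] [-0.0015 -0.001  -0.0028]
```

View pics/t1.png

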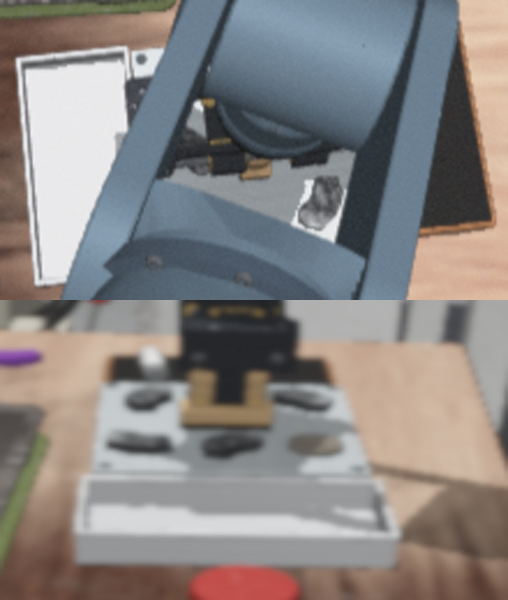

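>>> servo_tool(plan=[{"tx":0.002,"ty":-0.001,"tz":0.01,"wx":-0.001,"wy":0,"wz":-0.002,"gripper":0.01},{"tx":0.002,"ty":-0.001,"tz":0.02,"wx":-0.001,"wy":0,"wz":-0.002,"gripper":0.01},{"tx":0.002,"ty":-0.001,"tz":0.03,"wx":-0.001,"wy":0,"wz":-0.002,"gripper":0.01},{"tx":0.002,"ty":-0.001,"tz":0.04,"wx":-0.001,"wy":0,"wz":-0.002,"gripper":0.01},{"tx":0.002,"ty":-0.001,"tz":0.05,"wx":-0.001,"wy":0,"wz":-0.002,"gripper":0.01},{"tx":0.002,"ty":-0.001,"tz":0.06,"wx":-0.001,"wy":0,"wz":-0.002,"gripper":0.01},{"tx":0.002,"ty":-0.001,"tz":0.07,"wx":-0.001,"wy":0,"wz":-0.002,"gripper":0.01},{"tx":0.002,"ty":-0.001,"tz":0.08,"wx":-0.001,"wy":0,"wz":-0.002,"gripper":0.01},{"tx":0.002,"ty":-0.001,"tz":0.09,"wx":-0.001,"wy":0,"wz":-0.002,"gripper":0.01},{"tx":0.002,"ty":-0.001,"tz":0.098,"wx":-0.001,"wy":0,"wz":-0.002,"gripper":0.01}])

```text
clock: 4.58
tcp_pos: [0.5323, -0.0057, 0.0683]
eef_rot: [-1.571, -0.05, 0.05]
ft_force: [0.1, 0.3, -0.8]
opening: 0.0178
```

```bash
python3 - <<'E'
from h import *
go(3,-80,100)
s=imaging.camera("side")[180:300,280:420]
cv2.imwrite("pics/s2.png",cv2.resize(s,(508,435)))
E
```

```text
t 4.58 now plate mm [[  3.3 101.9]] z 68.3 yaw [-0.02  0.01 -0.05] F [ 0.1  0.3 -0.8] open 0.0178
delta [-0.0002 -0.0316 -0.1819] [ 0.0003 -0.0008 -0.0002]
```

View pics/s2.png

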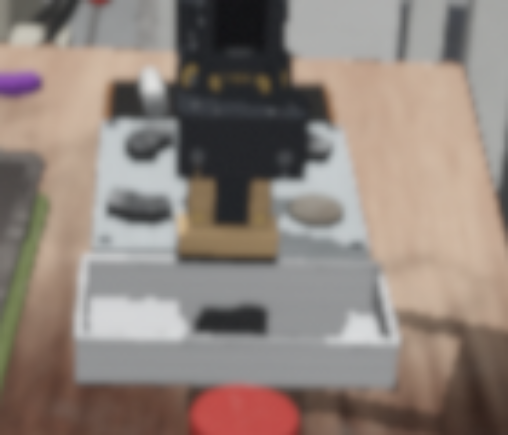

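>>> servo_tool(plan=[{"tx":0,"ty":-0.033,"tz":0,"wx":0,"wy":0,"wz":0,"gripper":0.01},{"tx":0,"ty":-0.033,"tz":-0.03,"wx":0,"wy":0,"wz":0,"gripper":0.01},{"tx":-0.0023,"ty":-0.033,"tz":-0.07,"wx":0,"wy":0,"wz":0,"gripper":0.01},{"tx":-0.0023,"ty":-0.033,"tz":-0.11,"wx":0,"wy":0,"wz":0,"gripper":0.01},{"tx":-0.0023,"ty":-0.033,"tz":-0.15,"wx":0,"wy":0,"wz":0,"gripper":0.01},{"tx":-0.0023,"ty":-0.033,"tz":-0.182,"wx":0,"wy":0,"wz":0,"gripper":0.01},{"tx":-0.0023,"ty":-0.033,"tz":-0.182,"wx":0,"wy":0,"wz":0,"gripper":0.01},{"tx":-0.0023,"ty":-0.01,"tz":-0.182,"wx":0,"wy":0,"wz":0,"gripper":0.01},{"tx":-0.0023,"ty":0.001,"tz":-0.182,"wx":0,"wy":0,"wz":0,"gripper":0.01},{"tx":-0.0023,"ty":0.001,"tz":-0.182,"wx":0,"wy":0,"wz":0,"gripper":0.01}])

```text
clock: 5.47
tcp_pos: [0.5406, -0.1858, 0.0653]
eef_rot: [-1.569, -0.048, 0.052]
ft_force: [-0.9, 0.4, -0.8]
opening: 0.018
```

```bash
python3 - <<'E'
from h import *
go(3,20,67.5)
E
```

```text
t 5.47 now plate mm [[ -0.1 -78.4]] z 65.3 yaw [ 0.08  0.15 -0.03] F [-0.9  0.4 -0.8] open 0.018
delta [ 0.003  -0.002   0.0984] [-0.0016 -0.0005 -0.0026]
```

>>> servo_tool(plan=[{"tx":0.001,"ty":-0.002,"tz":0.01,"wx":-0.001,"wy":0,"wz":-0.002,"gripper":0.01},{"tx":0.001,"ty":-0.002,"tz":0.02,"wx":-0.001,"wy":0,"wz":-0.002,"gripper":0.01},{"tx":0.001,"ty":-0.002,"tz":0.03,"wx":-0.001,"wy":0,"wz":-0.002,"gripper":0.01},{"tx":0.001,"ty":-0.002,"tz":0.04,"wx":-0.001,"wy":0,"wz":-0.002,"gripper":0.01},{"tx":0.001,"ty":-0.002,"tz":0.05,"wx":-0.001,"wy":0,"wz":-0.002,"gripper":0.01},{"tx":0.001,"ty":-0.002,"tz":0.06,"wx":-0.001,"wy":0,"wz":-0.002,"gripper":0.01},{"tx":0.002,"ty":-0.002,"tz":0.07,"wx":-0.001,"wy":0,"wz":-0.002,"gripper":0.01},{"tx":0.003,"ty":-0.002,"tz":0.08,"wx":-0.001,"wy":0,"wz":-0.002,"gripper":0.01},{"tx":0.003,"ty":-0.002,"tz":0.09,"wx":-0.001,"wy":0,"wz":-0.002,"gripper":0.01},{"tx":0.003,"ty":-0.002,"tz":0.098,"wx":-0.001,"wy":0,"wz":-0.002,"gripper":0.01}])

```text
clock: 6.3
tcp_pos: [0.5373, -0.0866, 0.0675]
eef_rot: [-1.57, -0.05, 0.051]
ft_force: [0.2, -0.3, -0.7]
opening: 0.018
```

>>> servo_tool(plan=[{"tx":0,"ty":0,"tz":0.01,"wx":0,"wy":0,"wz":0,"gripper":0.01},{"tx":0,"ty":0,"tz":0.02,"wx":0,"wy":0,"wz":0,"gripper":0.01},{"tx":0,"ty":0,"tz":0.03,"wx":0,"wy":0,"wz":0,"gripper":0.01},{"tx":0,"ty":0,"tz":0.04,"wx":0,"wy":0,"wz":0,"gripper":0.01},{"tx":0,"ty":0,"tz":0.05,"wx":0,"wy":0,"wz":0,"gripper":0.01},{"tx":0,"ty":0,"tz":0.06,"wx":0,"wy":0,"wz":0,"gripper":0.01},{"tx":0,"ty":0,"tz":0.07,"wx":0,"wy":0,"wz":0,"gripper":0.01},{"tx":0,"ty":0,"tz":0.078,"wx":0,"wy":0,"wz":0,"gripper":0.01},{"tx":0,"ty":0,"tz":0.078,"wx":0,"wy":0,"wz":0,"gripper":0.01}])

```text
clock: 7.05
tcp_pos: [0.5319, -0.0071, 0.0674]
eef_rot: [-1.569, -0.051, 0.053]
ft_force: [-0.0, -0.3, -0.8]
opening: 0.0178
```

```bash
python3 - <<'E'
from h import *
go(54,3,67.5)
s=imaging.camera("side")[180:300,280:420]
cv2.imwrite("pics/s3.png",cv2.resize(s,(508,435)))
E
```

```text
t 7.05 now plate mm [[  2.8 100.5]] z 67.4 yaw [0.06 0.07 0.07] F [-0.  -0.3 -0.8] open 0.0178
delta [ 0.0511 -0.0002 -0.0976] [-0.0012  0.0013 -0.0011]
```

>>> servo_tool(plan=[{"tx":0,"ty":-0.033,"tz":0,"wx":-0.001,"wy":0,"wz":0,"gripper":0.01},{"tx":0.01,"ty":-0.033,"tz":-0.02,"wx":-0.001,"wy":0,"wz":0,"gripper":0.01},{"tx":0.03,"ty":-0.033,"tz":-0.05,"wx":-0.001,"wy":0,"wz":0,"gripper":0.01},{"tx":0.05,"ty":-0.033,"tz":-0.08,"wx":-0.001,"wy":0,"wz":0,"gripper":0.01},{"tx":0.052,"ty":-0.033,"tz":-0.098,"wx":-0.001,"wy":0,"wz":0,"gripper":0.01},{"tx":0.052,"ty":-0.033,"tz":-0.098,"wx":-0.001,"wy":0,"wz":0,"gripper":0.01},{"tx":0.052,"ty":-0.012,"tz":-0.098,"wx":-0.001,"wy":0,"wz":0,"gripper":0.01},{"tx":0.052,"ty":-0.001,"tz":-0.098,"wx":-0.001,"wy":0,"wz":0,"gripper":0.01},{"tx":0.052,"ty":-0.001,"tz":-0.098,"wx":-0.001,"wy":0,"wz":0,"gripper":0.01}])

```text
clock: 7.85
tcp_pos: [0.5879, -0.1012, 0.0653]
eef_rot: [-1.568, -0.047, 0.056]
ft_force: [-0.4, 0.3, -0.6]
opening: 0.0178
```

```bash
python3 - <<'E'
from h import *
go(55,101,67.5)
E
```

```text
t 7.85 now plate mm [[52.6  3.1]] z 65.3 yaw [0.1  0.35 0.06] F [-0.4  0.3 -0.6] open 0.0178
delta [ 0.0025 -0.002   0.0979] [-0.0022  0.0011 -0.006 ]
```

View pics/s3.png

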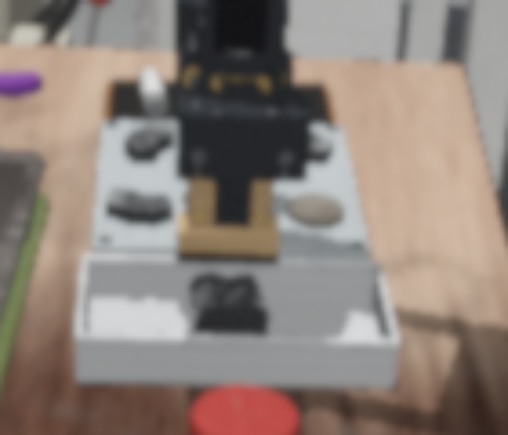

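>>> servo_tool(plan=[{"tx":0.002,"ty":-0.002,"tz":0.01,"wx":-0.002,"wy":0,"wz":-0.005,"gripper":0.01},{"tx":0.002,"ty":-0.002,"tz":0.02,"wx":-0.002,"wy":0,"wz":-0.005,"gripper":0.01},{"tx":0.002,"ty":-0.002,"tz":0.03,"wx":-0.002,"wy":0,"wz":-0.005,"gripper":0.01},{"tx":0.002,"ty":-0.002,"tz":0.04,"wx":-0.002,"wy":0,"wz":-0.005,"gripper":0.01},{"tx":0.002,"ty":-0.002,"tz":0.05,"wx":-0.002,"wy":0,"wz":-0.005,"gripper":0.01},{"tx":0.002,"ty":-0.002,"tz":0.06,"wx":-0.002,"wy":0,"wz":-0.005,"gripper":0.01},{"tx":0.002,"ty":-0.002,"tz":0.07,"wx":-0.002,"wy":0,"wz":-0.005,"gripper":0.01},{"tx":0.002,"ty":-0.002,"tz":0.08,"wx":-0.002,"wy":0,"wz":-0.005,"gripper":0.01},{"tx":0.002,"ty":-0.002,"tz":0.09,"wx":-0.002,"wy":0,"wz":-0.005,"gripper":0.01},{"tx":0.002,"ty":-0.002,"tz":0.1,"wx":-0.002,"wy":0,"wz":-0.005,"gripper":0.01}])

```text
clock: 8.68
tcp_pos: [0.5832, -0.0002, 0.0675]
eef_rot: [-1.57, -0.051, 0.053]
ft_force: [-0.1, 0.5, -0.4]
opening: 0.0178
```

>>> servo_tool(plan=[{"tx":0,"ty":-0.033,"tz":0,"wx":0,"wy":0,"wz":0,"gripper":0.01},{"tx":0,"ty":-0.033,"tz":-0.03,"wx":0,"wy":0,"wz":0,"gripper":0.01},{"tx":-0.002,"ty":-0.033,"tz":-0.07,"wx":0,"wy":0,"wz":0,"gripper":0.01},{"tx":-0.002,"ty":-0.033,"tz":-0.11,"wx":0,"wy":0,"wz":0,"gripper":0.01},{"tx":-0.002,"ty":-0.033,"tz":-0.15,"wx":0,"wy":0,"wz":0,"gripper":0.01},{"tx":-0.002,"ty":-0.033,"tz":-0.181,"wx":0,"wy":0,"wz":0,"gripper":0.01},{"tx":-0.002,"ty":-0.033,"tz":-0.181,"wx":0,"wy":0,"wz":0,"gripper":0.01},{"tx":-0.002,"ty":-0.033,"tz":-0.181,"wx":0,"wy":0,"wz":0,"gripper":0.01}])

```text
clock: 9.35
tcp_pos: [0.593, -0.1823, 0.1003]
eef_rot: [-1.57, -0.048, 0.05]
ft_force: [0.2, 0.4, -0.9]
opening: 0.0176
```

```bash
python3 - <<'E'
from h import *
go(53,-82,67.5)
s=imaging.camera("side")[180:300,280:420]
cv2.imwrite("pics/s4.png",cv2.resize(s,(508,435)))
E
```

```text
t 9.35 now plate mm [[ 52.5 -78.2]] z 100.3 yaw [ 0.02  0.06 -0.12] F [ 0.2  0.4 -0.9] open 0.0176
delta [ 0.0005  0.0328 -0.0038] [-0.0004 -0.0021 -0.0011]
```

>>> servo_tool(plan=[{"tx":0,"ty":0.01,"tz":-0.003,"wx":0,"wy":-0.002,"wz":-0.001,"gripper":0.01},{"tx":0,"ty":0.025,"tz":-0.003,"wx":0,"wy":-0.002,"wz":-0.001,"gripper":0.01},{"tx":0,"ty":0.032,"tz":-0.003,"wx":0,"wy":-0.002,"wz":-0.001,"gripper":0.01},{"tx":0,"ty":0.032,"tz":-0.003,"wx":0,"wy":-0.002,"wz":-0.001,"gripper":0.01},{"tx":0,"ty":0.032,"tz":0.007,"wx":0,"wy":-0.002,"wz":-0.001,"gripper":0.01},{"tx":0,"ty":0.032,"tz":0.017,"wx":0,"wy":-0.002,"wz":-0.001,"gripper":0.01},{"tx":0,"ty":0.032,"tz":0.027,"wx":0,"wy":-0.002,"wz":-0.001,"gripper":0.01},{"tx":0,"ty":0.032,"tz":0.037,"wx":0,"wy":-0.002,"wz":-0.001,"gripper":0.01},{"tx":0,"ty":0.032,"tz":0.047,"wx":0,"wy":-0.002,"wz":-0.001,"gripper":0.01},{"tx":0,"ty":0.032,"tz":0.057,"wx":0,"wy":-0.002,"wz":-0.001,"gripper":0.01}])

```text
clock: 10.23
tcp_pos: [0.5892, -0.1224, 0.0686]
eef_rot: [-1.569, -0.052, 0.053]
ft_force: [0.3, -0.6, 0.1]
opening: 0.018
```

```bash
python3 - <<'E'
from h import *
go(54,102,67.5)
E
```

```text
t 10.23 now plate mm [[ 52.6 -18.3]] z 68.6 yaw [0.05 0.01 0.13] F [ 0.3 -0.6  0.1] open 0.018
delta [0.0017 0.0012 0.1203] [-0.0009  0.0023 -0.0001]
```

>>> servo_tool(plan=[{"tx":0.001,"ty":0.001,"tz":0.012,"wx":0,"wy":0.002,"wz":0,"gripper":0.01},{"tx":0.001,"ty":0.001,"tz":0.024,"wx":0,"wy":0.002,"wz":0,"gripper":0.01},{"tx":0.001,"ty":0.001,"tz":0.036,"wx":0,"wy":0.002,"wz":0,"gripper":0.01},{"tx":0.001,"ty":0.001,"tz":0.048,"wx":0,"wy":0.002,"wz":0,"gripper":0.01},{"tx":0.001,"ty":0.001,"tz":0.06,"wx":0,"wy":0.002,"wz":0,"gripper":0.01},{"tx":0.001,"ty":0.001,"tz":0.072,"wx":0,"wy":0.002,"wz":0,"gripper":0.01},{"tx":0.001,"ty":0.001,"tz":0.084,"wx":0,"wy":0.002,"wz":0,"gripper":0.01},{"tx":0.001,"ty":0.001,"tz":0.096,"wx":0,"wy":0.002,"wz":0,"gripper":0.01},{"tx":0.001,"ty":0.001,"tz":0.108,"wx":0,"wy":0.002,"wz":0,"gripper":0.01},{"tx":0.001,"ty":0.001,"tz":0.119,"wx":0,"wy":0.002,"wz":0,"gripper":0.01}])

```text
clock: 11.07
tcp_pos: [0.5821, -0.0023, 0.0677]
eef_rot: [-1.569, -0.051, 0.051]
ft_force: [0.4, 0.2, -0.9]
opening: 0.0176
```

>>> servo_tool(plan=[{"tx":0,"ty":-0.04,"tz":0,"wx":0,"wy":0,"wz":0,"gripper":0.01},{"tx":0,"ty":-0.05,"tz":-0.02,"wx":0,"wy":0.1,"wz":0,"gripper":0.01},{"tx":-0.02,"ty":-0.05,"tz":-0.05,"wx":0,"wy":0.2,"wz":0,"gripper":0.01},{"tx":-0.05,"ty":-0.05,"tz":-0.075,"wx":0,"wy":0.3,"wz":0,"gripper":0.01},{"tx":-0.075,"ty":-0.05,"tz":-0.1,"wx":0,"wy":0.4,"wz":0,"gripper":0.01},{"tx":-0.1,"ty":-0.05,"tz":-0.12,"wx":0,"wy":0.5,"wz":0,"gripper":0.01},{"tx":-0.125,"ty":-0.05,"tz":-0.14,"wx":0,"wy":0.6,"wz":0,"gripper":0.01},{"tx":-0.145,"ty":-0.05,"tz":-0.145,"wx":0,"wy":0.7,"wz":0,"gripper":0.01},{"tx":-0.145,"ty":-0.05,"tz":-0.145,"wx":0,"wy":0.8,"wz":0,"gripper":0.01},{"tx":-0.145,"ty":-0.05,"tz":-0.145,"wx":0,"wy":0.9,"wz":0,"gripper":0.01}])

```text
clock: 11.9
tcp_pos: [0.4459, -0.1568, 0.1177]
eef_rot: [-1.468, 0.658, -0.657]
ft_force: [0.0, 0.2, -0.1]
opening: 0.0175
```

```bash
python3 - <<'E'
from h import *
go(-91,-44,105,-90)
print(ctrl.sense()["joints"].round(2))
s=imaging.camera("side")[180:300,280:420]
cv2.imwrite("pics/s5.png",cv2.resize(s,(508,435)))
E
```

```text
t 11.9 now plate mm [[-92.7 -43.3]] z 117.7 yaw [ 4.000e-02  3.000e-02 -5.196e+01] F [ 0.   0.2 -0.1] open 0.0175
delta [0.0016 0.0127 0.0009] [-2.000e-04  6.638e-01 -9.000e-04]
[-0.59  0.11  1.96  0.    1.08 -1.32]
```

View pics/s5.png

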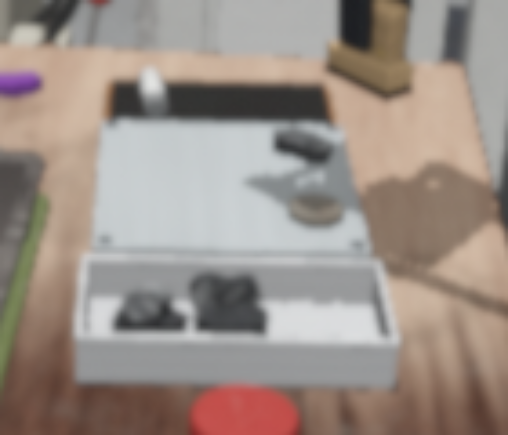

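>>> servo_tool(plan=[{"tx":0.001,"ty":0.01,"tz":0.001,"wx":0,"wy":0.12,"wz":0,"gripper":0.01},{"tx":0.001,"ty":0.01,"tz":0.001,"wx":0,"wy":0.24,"wz":0,"gripper":0.01},{"tx":0.001,"ty":0.01,"tz":0.001,"wx":0,"wy":0.36,"wz":0,"gripper":0.01},{"tx":0.001,"ty":0.01,"tz":0.001,"wx":0,"wy":0.48,"wz":0,"gripper":0.01},{"tx":0.001,"ty":0.01,"tz":0.001,"wx":0,"wy":0.6,"wz":0,"gripper":0.01},{"tx":0.001,"ty":0.015,"tz":0.001,"wx":0,"wy":0.664,"wz":0,"gripper":0.01},{"tx":0.001,"ty":0.03,"tz":0.001,"wx":0,"wy":0.664,"wz":0,"gripper":0.01},{"tx":0.001,"ty":0.045,"tz":0.001,"wx":0,"wy":0.664,"wz":0,"gripper":0.01},{"tx":0.001,"ty":0.049,"tz":0.001,"wx":0,"wy":0.664,"wz":0,"gripper":0.01},{"tx":0.001,"ty":0.049,"tz":0.001,"wx":0,"wy":0.664,"wz":0,"gripper":0.01}])

```text
clock: 12.78
tcp_pos: [0.4472, -0.1557, 0.0677]
eef_rot: [-1.237, 1.167, -1.161]
ft_force: [-0.8, 0.1, -1.7]
opening: 0.0176
```

```bash
python3 - <<'E'
from h import *
go(-25,-44,67.5,-90)
E
```

```text
t 12.78 now plate mm [[-91.3 -42.3]] z 67.7 yaw [ 1.000e-02  2.000e-01 -9.019e+01] F [-0.8  0.1 -1.7] open 0.0176
delta [0.0015 0.     0.0663] [ 0.002  -0.0033 -0.0025]
```

>>> servo_tool(plan=[{"tx":0.001,"ty":0,"tz":0.008,"wx":0.001,"wy":-0.003,"wz":-0.002,"gripper":0.01},{"tx":0.001,"ty":0,"tz":0.016,"wx":0.001,"wy":-0.003,"wz":-0.002,"gripper":0.01},{"tx":0.001,"ty":0,"tz":0.024,"wx":0.001,"wy":-0.003,"wz":-0.002,"gripper":0.01},{"tx":0.001,"ty":0,"tz":0.032,"wx":0.001,"wy":-0.003,"wz":-0.002,"gripper":0.01},{"tx":0.001,"ty":0,"tz":0.04,"wx":0.001,"wy":-0.003,"wz":-0.002,"gripper":0.01},{"tx":0.001,"ty":0,"tz":0.048,"wx":0.001,"wy":-0.003,"wz":-0.002,"gripper":0.01},{"tx":0.001,"ty":0,"tz":0.056,"wx":0.001,"wy":-0.003,"wz":-0.002,"gripper":0.01},{"tx":0.001,"ty":0,"tz":0.064,"wx":0.001,"wy":-0.003,"wz":-0.002,"gripper":0.01},{"tx":0.001,"ty":0,"tz":0.067,"wx":0.001,"wy":-0.003,"wz":-0.002,"gripper":0.01}])

```text
clock: 13.53
tcp_pos: [0.5155, -0.1527, 0.0677]
eef_rot: [-1.239, 1.162, -1.161]
ft_force: [-0.1, 0.8, -0.1]
opening: 0.0179
```

>>> servo_tool(plan=[{"tx":0,"ty":0,"tz":-0.01,"wx":0,"wy":0,"wz":0,"gripper":0.01},{"tx":0,"ty":-0.02,"tz":-0.02,"wx":0,"wy":0,"wz":0,"gripper":0.01},{"tx":0,"ty":-0.045,"tz":-0.03,"wx":0,"wy":0,"wz":0,"gripper":0.01},{"tx":0.005,"ty":-0.045,"tz":-0.05,"wx":0,"wy":-0.12,"wz":0,"gripper":0.01},{"tx":0.015,"ty":-0.045,"tz":-0.07,"wx":0,"wy":-0.24,"wz":0,"gripper":0.01},{"tx":0.02,"ty":-0.045,"tz":-0.08,"wx":0,"wy":-0.36,"wz":0,"gripper":0.01},{"tx":0.025,"ty":-0.045,"tz":-0.08,"wx":0,"wy":-0.48,"wz":0,"gripper":0.01},{"tx":0.035,"ty":-0.045,"tz":-0.06,"wx":0,"wy":-0.6,"wz":0,"gripper":0.01},{"tx":0.045,"ty":-0.045,"tz":-0.06,"wx":0,"wy":-0.72,"wz":0,"gripper":0.01},{"tx":0.045,"ty":-0.045,"tz":-0.06,"wx":0,"wy":-0.84,"wz":0,"gripper":0.01}])

```text
clock: 14.37
tcp_pos: [0.4585, -0.203, 0.1129]
eef_rot: [-1.509, 0.517, -0.518]
ft_force: [-0.1, -0.9, -0.7]
opening: 0.0177
```

```bash
python3 - <<'E'
from h import *
go(3,-82,105)
s=imaging.camera("side")[180:300,280:420]
cv2.imwrite("pics/s6.png",cv2.resize(s,(700,600),interpolation=cv2.INTER_CUBIC))
E
```

```text
t 14.37 now plate mm [[-83.1 -90.3]] z 112.9 yaw [ -0.05  -0.05 -41.57] F [-0.1 -0.9 -0.7] open 0.0177
delta [0.0589 0.008  0.0633] [ 0.0009 -0.7256  0.0008]
```

View pics/s6.png

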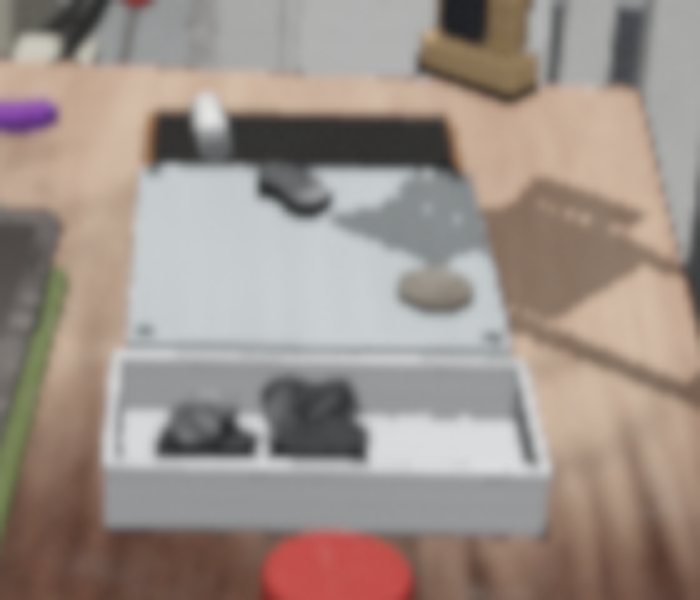

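```bash
python3 - <<'E'
from h import *
c=cam("side"); f=lambda p:crop(p,280,180,5)
print("side top pts",(plate(px2w(c,f([(262,168),(290,163),(330,190)]),.047),O,A)*1e3).round(),"bottom pts",(plate(px2w(c,f([(258,195),(300,213),(318,216),(331,208)]),.037),O,A)*1e3).round())
print("check plate back corners (85,-90),(-85,-90)",(plate(px2w(c,f([(140,165),(472,168)]),.036),O,A)*1e3).round())
t=imaging.camera("top"); cv2.imwrite("pics/t6.png",cv2.resize(t[230:360,260:480],None,fx=3.6,fy=3.6,interpolation=cv2.INTER_CUBIC))
# dark blob on plate, top camera (arm may cover)
ct=cam("top"); w=w2px(ct,[[*M(x,y),.036] for x,y in((85,-60),(-30,-60))]); print(w.round())
k=cam("wrist"); iw=imaging.camera("wrist"); cv2.imwrite("pics/w6.png",iw)
print("in wrist",w2px(k,[[*M(5,-65),.042]]).round())
E
```

```text
side top pts [[ 24. -67.]
 [ 10. -74.]
 [ -9. -44.]] bottom pts [[ 26. -57.]
 [  6. -38.]
 [ -3. -35.]
 [-10. -44.]]
check plate back corners (85,-90),(-85,-90) [[ 86. -91.]
 [-84. -96.]]
[[396. 243.]
 [405. 305.]]
in wrist [[424. 320.]]
```

```bash
python3 - <<'E'
from h import *
go(4,-92,112)
E
```

```text
t 14.52 now plate mm [[-83.9 -88.4]] z 112.4 yaw [ 2.000e-02  7.000e-02 -4.208e+01] F [-0.4  0.7 -1.6] open 0.0175
delta [0.0676 0.0003 0.0562] [-4.000e-04 -7.344e-01 -1.300e-03]
```

>>> servo_tool(plan=[{"tx":0.01,"ty":0,"tz":0.008,"wx":0,"wy":-0.12,"wz":0,"gripper":0.01},{"tx":0.02,"ty":0,"tz":0.016,"wx":0,"wy":-0.24,"wz":0,"gripper":0.01},{"tx":0.03,"ty":0,"tz":0.025,"wx":0,"wy":-0.36,"wz":0,"gripper":0.01},{"tx":0.043,"ty":0,"tz":0.036,"wx":0,"wy":-0.48,"wz":0,"gripper":0.01},{"tx":0.056,"ty":0,"tz":0.047,"wx":0,"wy":-0.6,"wz":0,"gripper":0.01},{"tx":0.068,"ty":0,"tz":0.056,"wx":0,"wy":-0.72,"wz":0,"gripper":0.01},{"tx":0.068,"ty":0,"tz":0.056,"wx":0,"wy":-0.734,"wz":0,"gripper":0.01},{"tx":0.068,"ty":0,"tz":0.056,"wx":0,"wy":-0.734,"wz":0,"gripper":0.01}])

```text
clock: 15.18
tcp_pos: [0.5452, -0.199, 0.1119]
eef_rot: [-1.569, -0.046, 0.049]
ft_force: [-0.0, -0.7, -1.1]
opening: 0.0176
```

```bash
python3 - <<'E'
from h import *
go(4,-92,67.5)
E
```

```text
t 15.18 now plate mm [[  3.7 -91.8]] z 111.9 yaw [ 0.07  0.12 -0.23] F [-0.  -0.7 -1.1] open 0.0176
delta [ 0.0004  0.0444 -0.0002] [-0.0013 -0.0041 -0.002 ]
```

Lower, push to y≈-50, then continue to y≈102 and lift away.

>>> servo_tool(plan=[{"tx":0,"ty":0.015,"tz":0,"wx":-0.001,"wy":-0.004,"wz":-0.002,"gripper":0.01},{"tx":0,"ty":0.033,"tz":0,"wx":-0.001,"wy":-0.004,"wz":-0.002,"gripper":0.01},{"tx":0,"ty":0.043,"tz":0,"wx":-0.001,"wy":-0.004,"wz":-0.002,"gripper":0.01},{"tx":0,"ty":0.044,"tz":0,"wx":-0.001,"wy":-0.004,"wz":-0.002,"gripper":0.01},{"tx":0,"ty":0.044,"tz":0.008,"wx":-0.001,"wy":-0.004,"wz":-0.002,"gripper":0.01},{"tx":0,"ty":0.044,"tz":0.018,"wx":-0.001,"wy":-0.004,"wz":-0.002,"gripper":0.01},{"tx":0,"ty":0.044,"tz":0.028,"wx":-0.001,"wy":-0.004,"wz":-0.002,"gripper":0.01},{"tx":0,"ty":0.044,"tz":0.038,"wx":-0.001,"wy":-0.004,"wz":-0.002,"gripper":0.01},{"tx":0,"ty":0.044,"tz":0.048,"wx":-0.001,"wy":-0.004,"wz":-0.002,"gripper":0.01},{"tx":0,"ty":0.044,"tz":0.058,"wx":-0.001,"wy":-0.004,"wz":-0.002,"gripper":0.01}])

```text
clock: 16.02
tcp_pos: [0.5418, -0.1398, 0.0685]
eef_rot: [-1.57, -0.052, 0.05]
ft_force: [0.1, 0.5, -1.0]
opening: 0.0176
```

```bash
python3 - <<'E'
from h import *
go(4,102,67.5)
E
```

```text
t 16.02 now plate mm [[  4.1 -32.5]] z 68.5 yaw [-0.01 -0.04  0.02] F [ 0.1  0.5 -1. ] open 0.0176
delta [-0.      0.001   0.1345] [0.0002 0.0004 0.0008]
```

>>> servo_tool(plan=[{"tx":0,"ty":0.001,"tz":0.01,"wx":0,"wy":0,"wz":0,"gripper":0.01},{"tx":0,"ty":0.001,"tz":0.02,"wx":0,"wy":0,"wz":0,"gripper":0.01},{"tx":0,"ty":0.001,"tz":0.03,"wx":0,"wy":0,"wz":0,"gripper":0.01},{"tx":0,"ty":0.001,"tz":0.04,"wx":0,"wy":0,"wz":0,"gripper":0.01},{"tx":0,"ty":0.001,"tz":0.05,"wx":0,"wy":0,"wz":0,"gripper":0.01},{"tx":0,"ty":0.001,"tz":0.06,"wx":0,"wy":0,"wz":0,"gripper":0.01},{"tx":0,"ty":0.001,"tz":0.07,"wx":0,"wy":0,"wz":0,"gripper":0.01},{"tx":0,"ty":0.001,"tz":0.08,"wx":0,"wy":0,"wz":0,"gripper":0.01},{"tx":0,"ty":0.001,"tz":0.09,"wx":0,"wy":0,"wz":0,"gripper":0.01},{"tx":0,"ty":0.001,"tz":0.1,"wx":0,"wy":0,"wz":0,"gripper":0.01}])

```text
clock: 16.85
tcp_pos: [0.5352, -0.039, 0.0675]
eef_rot: [-1.57, -0.052, 0.05]
ft_force: [-0.1, -0.5, -1.8]
opening: 0.018
```

>>> servo_tool(plan=[{"tx":0,"ty":0,"tz":0.01,"wx":0,"wy":0,"wz":0,"gripper":0.01},{"tx":0,"ty":0,"tz":0.02,"wx":0,"wy":0,"wz":0,"gripper":0.01},{"tx":0,"ty":0,"tz":0.03,"wx":0,"wy":0,"wz":0,"gripper":0.01},{"tx":0,"ty":0,"tz":0.033,"wx":0,"wy":0,"wz":0,"gripper":0.01},{"tx":0,"ty":0,"tz":0.033,"wx":0,"wy":0,"wz":0,"gripper":0.01},{"tx":0,"ty":-0.03,"tz":0.033,"wx":0,"wy":0,"wz":0,"gripper":0.01},{"tx":0,"ty":-0.05,"tz":0.02,"wx":0,"wy":0,"wz":0,"gripper":0.01},{"tx":-0.01,"ty":-0.05,"tz":-0.02,"wx":0,"wy":0,"wz":0,"gripper":0.01},{"tx":-0.02,"ty":-0.05,"tz":-0.06,"wx":0,"wy":0,"wz":0,"gripper":0.01},{"tx":-0.03,"ty":-0.05,"tz":-0.1,"wx":0,"wy":0,"wz":0,"gripper":0.01}])

```text
clock: 17.68
tcp_pos: [0.5118, -0.1424, 0.1183]
eef_rot: [-1.571, -0.054, 0.05]
ft_force: [-0.1, -0.7, -1.4]
opening: 0.0177
```

```bash
python3 - <<'E'
from h import *
go(-46.5,-133.5,100)
s=imaging.camera("side")[180:300,280:420]
cv2.imwrite("pics/s7.png",cv2.resize(s,(700,600),interpolation=cv2.INTER_CUBIC))
E
```

```text
t 17.68 now plate mm [[-26.  -33.2]] z 118.3 yaw [-0.07 -0.13  0.11] F [-0.1 -0.7 -1.4] open 0.0177
delta [-0.0208  0.0184 -0.1003] [0.0013 0.0019 0.0022]
```

View pics/s7.png

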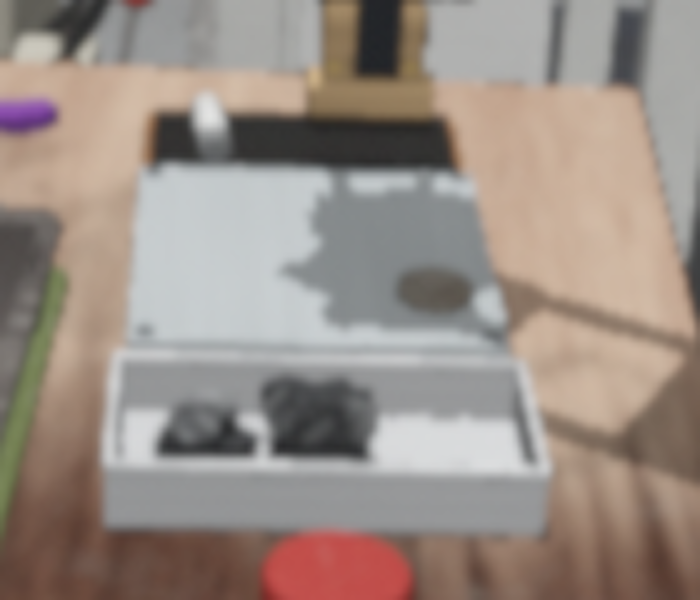

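>>> servo_tool(plan=[{"tx":-0.01,"ty":0,"tz":-0.035,"wx":0.001,"wy":0.002,"wz":0.002,"gripper":0.01},{"tx":-0.021,"ty":0,"tz":-0.07,"wx":0.001,"wy":0.002,"wz":0.002,"gripper":0.01},{"tx":-0.021,"ty":0,"tz":-0.1,"wx":0.001,"wy":0.002,"wz":0.002,"gripper":0.01},{"tx":-0.021,"ty":0,"tz":-0.1,"wx":0.001,"wy":0.002,"wz":0.002,"gripper":0.01},{"tx":-0.021,"ty":0.025,"tz":-0.1,"wx":0.001,"wy":0.002,"wz":0.002,"gripper":0.01},{"tx":-0.021,"ty":0.045,"tz":-0.1,"wx":0.001,"wy":0.002,"wz":0.002,"gripper":0.01},{"tx":-0.021,"ty":0.051,"tz":-0.1,"wx":0.001,"wy":0.002,"wz":0.002,"gripper":0.01},{"tx":-0.021,"ty":0.053,"tz":-0.1,"wx":0.001,"wy":0.002,"wz":0.002,"gripper":0.01},{"tx":-0.021,"ty":0.053,"tz":-0.1,"wx":0.001,"wy":0.002,"wz":0.002,"gripper":0.01}])

```text
clock: 18.48
tcp_pos: [0.4962, -0.2508, 0.0658]
eef_rot: [-1.574, -0.047, 0.048]
ft_force: [-0.8, -0.8, -1.0]
opening: 0.0178
```

```bash
python3 - <<'E'
from h import *
go(-46.5,-133.5,60.3)
E
```

```text
t 18.48 now plate mm [[ -48.5 -140.4]] z 65.8 yaw [-0.23  0.04 -0.25] F [-0.8 -0.8 -1. ] open 0.0178
delta [0.002  0.0054 0.0069] [ 0.0039 -0.0044 -0.0009]
```

>>> servo_tool(plan=[{"tx":0.002,"ty":0,"tz":0.007,"wx":0.004,"wy":-0.004,"wz":-0.001,"gripper":0.01},{"tx":0.002,"ty":0,"tz":0.007,"wx":0.004,"wy":-0.004,"wz":-0.001,"gripper":0.01},{"tx":0.002,"ty":0.002,"tz":0.007,"wx":0.004,"wy":-0.004,"wz":-0.001,"gripper":0.01},{"tx":0.002,"ty":0.004,"tz":0.007,"wx":0.004,"wy":-0.004,"wz":-0.001,"gripper":0.01},{"tx":0.002,"ty":0.0052,"tz":0.007,"wx":0.004,"wy":-0.004,"wz":-0.001,"gripper":0.01},{"tx":0.002,"ty":0.0052,"tz":0.007,"wx":0.004,"wy":-0.004,"wz":-0.001,"gripper":0.01}])

```text
clock: 18.98
tcp_pos: [0.4977, -0.2437, 0.0604]
eef_rot: [-1.57, -0.05, 0.05]
ft_force: [0.2, -0.8, -0.1]
opening: 0.0179
```

```bash
python3 - <<'E'
from h import *
go(-46.5,-133.5,60.3)
E
```

```text
t 18.98 now plate mm [[ -46.6 -133.4]] z 60.4 yaw [ 0.01  0.   -0.02] F [ 0.2 -0.8 -0.1] open 0.0179
delta [ 0.0001  0.0001 -0.0001] [-0.0002 -0.0004 -0.0001]
```

>>> servo_tool(plan=[{"tx":0,"ty":0.0005,"tz":0,"wx":0,"wy":0,"wz":0,"gripper":0.01},{"tx":0,"ty":0.0005,"tz":0,"wx":0,"wy":0,"wz":0,"gripper":0.05},{"tx":0,"ty":0.0005,"tz":0,"wx":0,"wy":0,"wz":0,"gripper":0.05},{"tx":0,"ty":0.0005,"tz":0,"wx":0,"wy":0,"wz":0,"gripper":0.05},{"tx":0,"ty":0.0005,"tz":0,"wx":0,"wy":0,"wz":0,"gripper":0.05},{"tx":0,"ty":0.0005,"tz":0,"wx":0,"wy":0,"wz":0,"gripper":0.05}])

```text
clock: 19.48
tcp_pos: [0.4978, -0.2438, 0.06]
eef_rot: [-1.57, -0.05, 0.05]
ft_force: [0.1, 0.1, -0.7]
opening: 0.0484
```

>>> servo_tool(plan=[{"tx":0,"ty":-0.02,"tz":0,"wx":0,"wy":0,"wz":0,"gripper":0.05},{"tx":0,"ty":-0.05,"tz":0,"wx":0,"wy":0,"wz":0,"gripper":0.05},{"tx":0,"ty":-0.085,"tz":0,"wx":0,"wy":0,"wz":0,"gripper":0.05},{"tx":0,"ty":-0.12,"tz":0,"wx":0,"wy":0,"wz":0,"gripper":0.05},{"tx":-0.03,"ty":-0.15,"tz":0,"wx":0,"wy":0,"wz":0,"gripper":0.05},{"tx":-0.06,"ty":-0.16,"tz":-0.01,"wx":0,"wy":0,"wz":0,"gripper":0.05},{"tx":-0.08,"ty":-0.16,"tz":-0.01,"wx":0,"wy":0,"wz":0,"gripper":0.05},{"tx":-0.08,"ty":-0.16,"tz":-0.01,"wx":0,"wy":0,"wz":0,"gripper":0.05}])

```text
clock: 20.15
tcp_pos: [0.4165, -0.2595, 0.2212]
eef_rot: [-1.572, -0.049, 0.049]
ft_force: [0.1, -0.0, -1.2]
opening: 0.0499
```

```bash
python3 - <<'E'
from h import *
go(-46.5,-133.5,60.3)
s=imaging.camera("side")[180:300,280:420]; t=imaging.camera("top")[230:360,260:480]; w=imaging.camera("wrist")[150:470,180:640]
cv2.imwrite("pics/s8.png",np.hstack([cv2.resize(s,(380,560),interpolation=cv2.INTER_CUBIC),np.vstack([cv2.resize(t,(420,260),interpolation=cv2.INTER_CUBIC),cv2.resize(w,(420,300))])]))
E
```

```text
t 20.15 now plate mm [[-128.7 -143.9]] z 221.2 yaw [-0.1  -0.03 -0.13] F [ 0.1 -0.  -1.2] open 0.0499
delta [0.0821 0.1609 0.0109] [ 0.0017 -0.0022  0.0004]
```

View pics/s8.png

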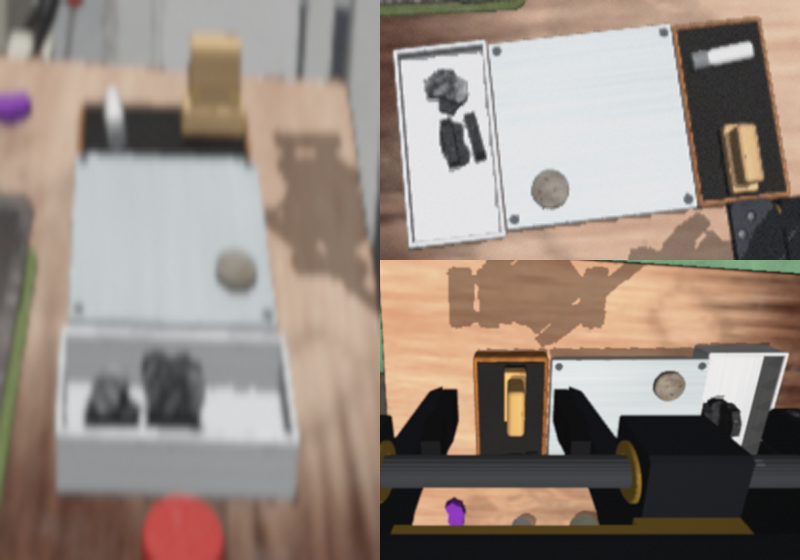

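```bash
python3 -c "
from plant import ctrl
print(ctrl.hand_in(), ctrl.sense()['clock'])"
```

```text
the job is handed in; nothing more can be done
the job is handed in; nothing more can be done
```

I swept all five offcuts into the catch tray with the scraper, stood it back on its rest beside the vial, and handed the job in at about 20 s of the 72 s allowed. I swept them one at a time; the one behind the gauge disc I first pushed sideways, clear of the disc.

- **Plate and tray:** the last pictures show the plate empty except for the disc, which looks unmoved. The offcuts are in the tray: two in one pile and three close together by the plate-side wall. One of those three appears to stand on edge, and because they overlap I could not count all five separately. None is visible anywhere else.
- **Scraper:** it stands upright where I picked it up. On the way down the arm ran about 7 mm past that spot, which I corrected before setting the scraper down and letting go.
- **Bystanders:** the vial looks unmoved and the tin was still there. I did not re-measure them, and the closing crops do not properly show the oil bottle and glue stick. The arm was not moved near either of those.
- **Robot:** the gripper was open and clear of everything at the end. The force readings after each move never went above about 4 N.

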